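# Seat a glass slide against the stage fence with the spring clip

### The job

The glass slide is lying loose and crooked on the aluminium stage. Take the spring clip by its knob, swing it round its pivot screw onto the slide's near edge, and with the clip alone push the slide flush against the fence and press it home for a moment, gently (about 7 N of clip on glass: under 5 N does not bed it and 9.5 N chips it). Then swing the clip clear again, right back near its open stop pin, and let go, leaving the slide home; do not touch the glass with the hand, and leave the bottle, the jar and the slide box alone.

Things in the scene. Friction and masses are not known exactly. Their poses are not given: they have to be found in the camera images.
- stage: Fixed aluminium stage, 260 x 260 mm, top face 45 mm above the bench. Origin: centre of its underside, on the bench; x points towards the fence, z up. It carries the fence on its far side and the clip at its -y side.
- fence (a point): Middle of the foot of the fence's near face, which the slide must meet: x = +60 mm in the stage frame. The fence is a steel bar along the stage's y, 12 mm high, 12 mm wide, 150 mm long. Axes as the stage's.
- pivot (a point): The clip's pivot screw: axis upright through this point, at the arm's underside, 54 mm above the bench (9 mm above the stage top). Seen from above the clip swings clockwise to the slide. Its arm can point from 160 deg (open, limit) to 74 deg (limit), counterclockwise from the stage's x axis; 80 to 100 deg when the slide is home. Axes as the stage's.
- open_stop (a point): Top of the small open stop pin, 6 mm thick, 12 mm high on the stage, which the fully open arm touches about 30 mm from the pivot. The arm cannot swing past it; clear means back near it.
- clip: The spring clip: a flat steel arm, 14 mm wide, 4 mm thick, reaching 80 mm from its pivot, turning level. Origin on the pivot axis at the arm's underside (54 mm above the bench); x points along the arm away from the pivot, z up. It starts open, 0.03 to 0.35 rad from its open limit, and stays where it is left when nothing presses on it.
- toe_line (a point): Point on the arm's centre line 105 mm from the pivot, 4 mm above the stage. Near it a spring blade under the arm, rooted 45 mm from the pivot, carries the toe: a small free-turning upright roller, 8 mm thick, that pushes the slide's near long edge. The blade is hand-bent: the toe sits up to 15 mm to either side of this point, not measured: feel the contact. It yields 2.5 N per mm at the toe.
- clip_knob (a point): Centre of the clip's knob: upright round black grip, 14 mm in diameter, 36 mm high, on the arm 70 mm from the pivot axis; 76 mm above the bench (top 94 mm). Axes as the clip's. With the slide home the push here rises 5.6 N per mm of travel; 7 N at the toe takes 10.5 N here plus 1 N of pivot friction. A tight grip that does not turn with the arm falsifies this; a loose cage or a push does not.
- slide_center (a point): Centre of the loose glass slide, 60 mm (its x) by 100 mm (its y), 6 mm thick, 110 to 175 g, slick,, paper strip at its +y end, top face 51 mm above the bench. Home: far long edge flush on the fence, this centre at x = +30 mm in the stage frame, axes parallel to the stage's. Starts 6 to 16 mm short of that, crooked by up to 0.12 rad.
- bottle: Bystander: tall clear bottle with a blue cap, 66 mm in diameter, 150 mm high, on the bench to the stage's +y side. Origin at its foot.
- jar: Bystander: small pale jar with a red lid, 48 mm in diameter, 60 mm high, on the bench to the stage's +y side. Origin at its foot.
- slidebox: Bystander: open grey slide box, 90 x 120 x 35 mm, on the bench to the stage's -y side. Origin under its centre.
Mind the look-alikes: they are no part of the job. What is shaped like the part that bears slide_center but green or orange is not meant.

How it is judged:
By the outcome, as a careful person would: the job done as asked, in the order asked, and still so for the second after the job is handed in, with the robot touching nothing.
It also fails if it takes over 72 s, if anything falls off the work surface, if the arm or the gripper's body presses on something with over 40 N, if the wrist force passes 120 N, or if a joint passes its speed limit or range.

### The arm

A 7-joint arm with a two-finger parallel gripper is mounted at the origin on the work surface. World frame = base frame: x ahead of the robot, y to its left, z up, the work surface at z = 0. Lengths are in m, angles in rad, forces in N, time in s.
With the tool pointing down it reaches from about 0.35 to 0.9 m from the base axis. Payload 19.9 kg.
Tool frame: the origin (TCP) lies at the very end of the fingers, on their centre line; the grasp point (between the pads) lies 19 mm behind it; z points along the fingers, x is the direction in which the jaws open and shut, and the axes are right-handed (so a half turn about z gives the same grasp; the last joint's range is limited). The gripper opens to 85 mm and grips with 20 to 120 N. Pads are 22 mm wide; open, the fingers measure 114 mm over their backs; the gripper's body (76 mm by 85 mm) begins 54 mm behind the grasp point. The pads swing forward as they close: fully open they stand 13 mm farther back than shut.
Start: joints at [1.113, 0.417, -0.01, 1.614, 0.005, 1.111, -0.053], TCP at [0.253, -0.571, 0.231] pointing down, gripper open.
Joint ranges: [-2.81, 2.81], [-0.39, 2.02], [-1.27, 1.25], [0.06, 2.57], [-1.19, 4.33], [0.19, 2], [-2.82, 2.82]. Speed limits (rad/s): [1.89, 1.89, 2.39, 2.39, 3.01, 3.01, 3.01].

### API

Orientations are given as a rotation vector (axis times angle).
In Python, from cell import state, read_camera, hand_in, silhouettes gives the robot as it stands. The module is installed in compiled form; this text tells all that it offers.
- The arm moves only by the tool servo_tool, never from a script. Its argument "steps" is a list of rows, each a list of 5 numbers: the shift along the tool's x, y, z in cm, then the turn about the tool's z in degrees, then the gripper's target within -1 to 1 (fully open at 1, half-way at 0, shut at -1). In form: [[dx, dy, dz, twist, jaw], ...]. A call has 1 to 8 rows; each row shifts and turns the commanded pose from where the row before left it, along the tool's axes as they then stand; what a row does not reach is not made up. A row lasts 1/10 s, in which the tool goes at most 50 mm and 8.59 degrees, less where a joint would pass 70% of its speed; a pose out of reach is approached as far as the arm can. A call with a gripper value outside its range is refused whole. The fingers move at their own pace and stop on an object; the grip force is fixed at half the most. Time passes only in rows, so rows that do not move let the fingers close. It gives the time, the measured TCP pose, the force and the opening at its end, in the units of the state.
- state(): the state, without advancing time (a new reading comes with each control period).
- read_camera(name): name is "side" or "top"; returns a dict with "pixels" (400x640x3 uint8, red, green, blue), "K" (3x3 intrinsics, pixels), "origin" and "rotation" of the camera in the world. Camera axes: x right, y down, z forward; pixel columns grow to the right and rows downward; lengths in m; the calibration is good to about 2 mm. A picture is of the moment at which its call begins. There is no depth.
- hand_in(): hands the job in, once; it reports no verdict.
Trained networks look in the newest picture that a camera, given by its name, has taken for a name from the list of things; names that differ only in an ending like _2 or _b are one class to them, and where a whole thing is asked for, a point or a joint stands for the part that bears it (a point fixed in the world has none). Each returns a list of dicts, best first, with "score" (0 to 1); they miss things now and then, are a little off and sometimes report something else, mostly with a low value. They report only what shows in the picture. A call takes as long as a camera call. They do not tell look-alikes from the thing itself.
- silhouettes(camera, name): "pixels" (400x640 bool, what is visible of it) and "at" ([column, row] in pixels, amid what is visible of it).
The state is a dict: "time": time; "joint_pos": joint angles; "qvel": joint speeds; "effort": joint torques, N m; "tcp_pos": TCP position; "tool_rot": TCP orientation; "ft_force": force on the tool from outside, world axes, zero at the start; "moment": the same for the moment, N m; "opening": finger opening in m.
Only numpy, scipy, OpenCV 4.12 (cv2) and the standard library are available. Lean on these libraries where they do the work, as an engineer would, in place of code of your own. Each camera call takes 0.05 s, during which the arm holds its last target.

## Working session

There is one attempt and no reset: what is moved stays moved. The work goes in short steps, Python scripts to look and compute and a tool call to move; the robot and the scene stay as the last step left them, time stands still between calls to the robot, and variables do not carry over. Pictures are saved under pics/ and viewed, and the job is handed in when it is done.

Besides the shell and the picture viewer there is one more tool, called after "Request:" as name(argument=value, ...) on one line, values as JSON. servo_tool: Moves the arm, as the interface text tells. Its arguments: {"type":"object","properties":{"steps":{"type":"array","items":{"type":"array","items":{"type":"number"}}}},"required":["steps"]}

```bash
mkdir -p pics; cat > h.py <<'E'
import numpy as np,cv2
from cell import state, read_camera, hand_in, silhouettes
def save(c,n,s=1,crop=None):
    im=c['pixels'][:,:,::-1]
    if crop: im=im[crop[1]:crop[3],crop[0]:crop[2]]
    if s!=1: im=cv2.resize(im,None,fx=s,fy=s,interpolation=cv2.INTER_CUBIC)
    cv2.imwrite('pics/'+n,im)
def proj(c,P):
    p=np.array(c['rotation']).T@(np.array(P)-c['origin']); q=np.array(c['K'])@p; return q[:2]/q[2]
def ray(c,uv):
    d=np.array(c['rotation'])@np.linalg.inv(c['K'])@np.array([uv[0],uv[1],1.]); return np.array(c['origin']),d/np.linalg.norm(d)
def atz(c,uv,z):
    o,d=ray(c,uv); return o+d*(z-o[2])/d[2]
def tri(c1,u1,c2,u2):
    o1,d1=ray(c1,u1);o2,d2=ray(c2,u2)
    s=np.linalg.lstsq(np.c_[d1,-d2],o2-o1,rcond=None)[0]
    a=o1+d1*s[0];b=o2+d2*s[1]; return (a+b)/2,np.linalg.norm(a-b)
E
python3 - <<'E'
from h import *
np.set_printoptions(precision=4,suppress=True)
print(state())
for n in ['side','top']:
    c=read_camera(n); save(c,n+'0.png'); print(n,c['K'],c['origin'],c['rotation'])
    import pickle; pickle.dump(c,open(n+'0.pkl','wb'))
    for t in ['stage','fence','pivot','open_stop','clip','clip_knob','slide_center','bottle','jar','slidebox']:
        try: print(t,[(round(r['score'],2),np.round(r['at'],1),r['pixels'].sum()) for r in silhouettes(n,t)])
        except Exception as e: print(t,e)
E
```

```text
{'time': 0.0, 'joint_pos': array([ 1.1125,  0.418 , -0.0103,  1.6142,  0.0047,  1.1107, -0.053 ]), 'qvel': array([-0.0011, -0.0007,  0.0002, -0.0003,  0.0009, -0.0022, -0.0001]), 'effort': array([ -0.0004, -86.4458,   0.6784, -43.4901,   0.0191,   0.0074,
         0.    ]), 'tcp_pos': array([ 0.2529, -0.5712,  0.2307]), 'tool_rot': array([-2.6325,  1.7134,  0.0017]), 'ft_force': array([-0.0091, -0.9878, -0.8166]), 'moment': array([-0.0098,  0.0214,  0.0029]), 'opening': 0.08542988897762689}
side [[395.5959   0.     312.5314]
 [  0.     395.5959 200.3729]
 [  0.       0.       1.    ]] [0.4568 0.8352 0.6125] [-0.2378  2.7163 -1.4082]
stage [(0.65, array([329.8, 191.5]), np.int64(5180))]
fence [(0.82, array([328.2, 191.3]), np.int64(5190)), (0.61, array([334.2, 159.7]), np.int64(176))]
pivot [(0.87, array([327.7, 189.7]), np.int64(5164))]
open_stop [(0.57, array([330.4, 189.7]), np.int64(5193))]
clip [(0.56, array([335.7, 155.6]), np.int64(174))]
clip_knob [(0.67, array([339.7, 158.3]), np.int64(176))]
slide_center [(0.87, array([317.2, 178.7]), np.int64(459)), (0.79, array([414.2, 183
[... 270 characters left out ...]
 1.    ]] [0.4458 0.0608 1.2404] [-2.1744  2.1333 -0.1397]
stage [(0.57, array([367.2, 218.4]), np.int64(8478))]
fence []
pivot [(0.92, array([365.5, 222.1]), np.int64(8449))]
open_stop [(0.75, array([368.3, 219.6]), np.int64(8473))]
clip [(0.51, array([397.2, 226.3]), np.int64(242))]
clip_knob [(0.5, array([396.8, 225.6]), np.int64(177))]
slide_center [(0.93, array([392.7, 313. ]), np.int64(853)), (0.84, array([359.3, 211.1]), np.int64(777)), (0.77, array([365.5, 126.3]), np.int64(679)), (0.54, array([271.3, 212.8]), np.int64(596))]
bottle [(0.84, array([273.1, 211.7]), np.int64(628))]
jar [(0.7, array([308.7, 261.2]), np.int64(270))]
slidebox [(0.76, array([441.7, 170.7]), np.int64(1552))]
```

```bash
sed -i "s/np.array(c\['rotation'\])/cv2.Rodrigues(np.array(c['rotation'],float))[0]/" h.py; python3 - <<'E'
from h import *
import pickle
c=pickle.load(open('top0.pkl','rb')); save(c,'top0z.png',4,(290,140,470,290))
c=pickle.load(open('side0.pkl','rb')); save(c,'side0z.png',4,(240,120,430,250))
E
```

```text
(no output)
```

View pics/top0.png

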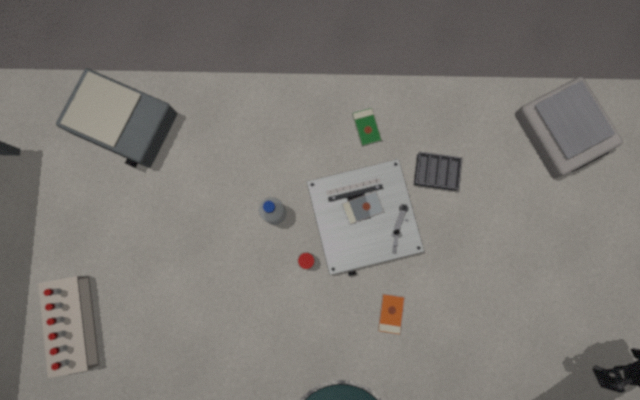

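View pics/side0.png

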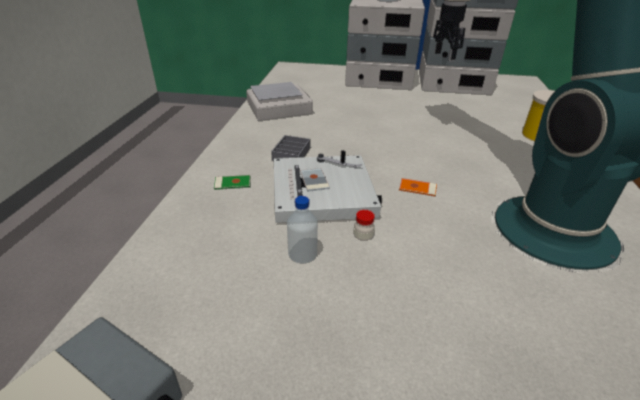

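View pics/top0z.png

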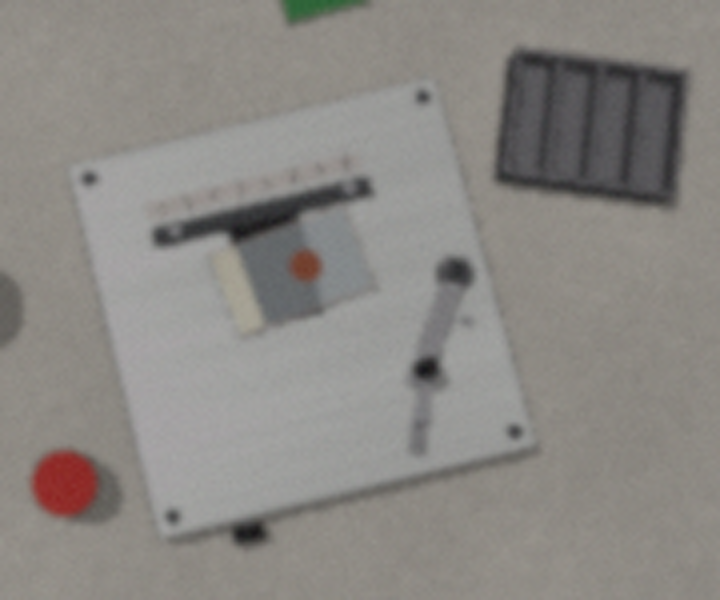

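View pics/side0z.png

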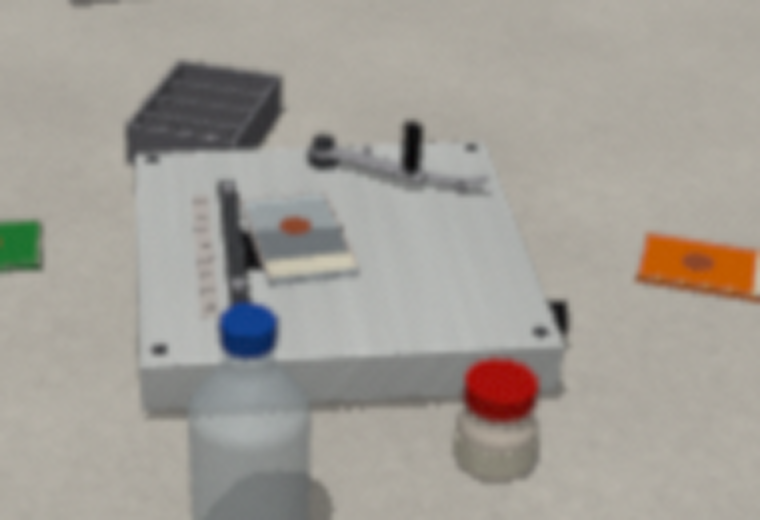

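```bash
python3 - <<'E'
from h import *
import pickle
np.set_printoptions(precision=4,suppress=True)
t=pickle.load(open('top0.pkl','rb')); s=pickle.load(open('side0.pkl','rb'))
T=lambda u,v:(290+(u+.5)/4-.5,140+(v+.5)/4-.5)
S=lambda u,v:(240+(u+.5)/4-.5,120+(v+.5)/4-.5)
cor=[atz(t,T(*p),.045)[:2] for p in [(75,165),(435,82),(537,447),(166,530)]]
scr=[atz(t,T(*p),.045)[:2] for p in [(88,178),(423,97),(515,431),(173,516)]]
scS=[atz(s,S(*p),.045)[:2] for p in [(158,349),(152,158),(472,147),(541,331)]]
for q in (cor,scr,scS):
    q=np.array(q);ex=q[0]+q[1]-q[2]-q[3]; ey=q[0]+q[3]-q[1]-q[2]
    print(q.tolist(),q.mean(0),np.arctan2(ex[1],ex[0]),np.arctan2(-ey[0],ey[1]),np.linalg.norm(ex)/2,np.linalg.norm(ey)/2)
print('knob top',tri(t,T(427,366),s,S(412,125)), atz(t,T(427,366),.094))
print('knobS base', tri(t,T(428,376),s,S(412,178)))
print('pivot',tri(t,T(455,271),s,S(322,148)),atz(t,T(455,271),.06))
print('tip',tri(t,T(418,453),s,S(485,186)),atz(t,T(418,453),.054))
for n,p in dict(slTL=(212,252),slTR=(345,205),slBR=(378,290),slBL=(243,336),f1=(155,245),f2=(372,193)).items(): print(n,atz(t,T(*p),.051 if n[0]=='s' else .045))
E
```

```text
[[0.6715801474811001, 0.09689822775602619], [0.7338614308372187, -0.1475362295572165], [0.4870265719475332, -0.21446744967851952], [0.4277385815881346, 0.031260990082950524]] [ 0.5801 -0.0585] 0.263874850621282 0.2431124837159289 0.2541346837011157 0.2525068088093833
[[0.6627979180909469, 0.08788675451525263], [0.7232431992016035, -0.13931612049970868], [0.4973521358070674, -0.19994091760776908], [0.4369884059029769, 0.02677805301822503]] [ 0.5801 -0.0561] 0.2632461485377823 0.2601152570768543 0.2339083445840498 0.2348615864144521
[[0.665199884720896, 0.08408016129713913], [0.7256600523822457, -0.14456680290512702], [0.49731699900983084, -0.20367720095506792], [0.43686185353837104, 0.023273861040616683]] [ 0.5813 -0.0602] 0.2567859969186804 0.2594186202522656 0.23608135648701664 0.23568521083506386
knob top (array([ 0.5361, -0.1327,  0.0967]), np.float64(0.0012028518773870992)) [ 0.5357 -0.1332  0.094 ]
knobS base (array([ 0.5339, -0.1413,  0.05  ]), np.float64(0.0027636491254711677))
pivot (array([ 0.6024, -0.1581,  0.0583]), np.float64(0.00041124577311552323)) [ 0.602  -0.1578  0.06  ]
tip (array([ 0.4823, -0.134 ,  0.0532]), np.float64(0.002053433388702618)) [ 0.4813 -0.1339  0.054 ]
slTL [0.6129 0.0035 0.051 ]
slTR [ 0.6466 -0.0856  0.051 ]
slBR [ 0.5894 -0.1079  0.051 ]
slBL [ 0.5568 -0.0179  0.051 ]
f1 [0.6178 0.0417 0.045 ]
f2 [ 0.6562 -0.1046  0.045 ]
```

Look-alikes for the slide are green at top (367,127) and orange at (391,313). The real one is the grey slide with the paper strip, on the stage at about (362,208). The knob is at top (397,231), and the clip's pivot is at (404,208). Measured pivot-to-knob distance is 70.4 mm and knob top height is about 95 mm, and both match the text.

Request:
servo_tool(steps=[[-2.38,-3.64,0,0,-0.3],[-2.38,-3.64,0,0,-0.3],[-2.38,-3.64,0,0,-0.3],[-2.38,-3.64,0,0,-0.3],[-2.38,-3.64,0,0,-0.3],[-2.38,-3.64,0,0,-0.3],[-2.38,-3.64,0,0,-0.3],[-2.38,-3.64,0,0,-0.3]])

```text
time: 1.9
tcp_pos: [0.4429, -0.2779, 0.2315]
tool_rot: [2.633, -1.714, 0.001]
ft_force: [1.2, -0.5, 0.1]
opening: 0.0297
```

Request:
servo_tool(steps=[[-2.38,-3.64,0,0,-0.3],[-2.38,-3.64,0,0,-0.3],[-2.38,-3.64,0,0,-0.3],[-2.38,-3.64,0,0,-0.3],[0,0,0,-8.5,-0.3],[0,0,0,-8.5,-0.3],[0,0,0,-8.5,-0.3],[0,0,0,-8.5,-0.3]])

```text
time: 2.7
tcp_pos: [0.5368, -0.1334, 0.2313]
tool_rot: [3.022, -0.86, 0.0]
ft_force: [0.2, 0.2, 0.4]
opening: 0.0298
```

Request:
servo_tool(steps=[[0,0,0,-8.5,-0.3],[0,0,0,-8.5,-0.3],[0,0,0,-8.5,-0.3],[0,0,0,-8.5,-0.3],[0,0,0,-8.5,-0.3],[0,0,0,-8.5,-0.3],[0,0,0,-8.5,-0.3],[0,0,0,-8.5,-0.3]])

```text
time: 3.5
tcp_pos: [0.5368, -0.1336, 0.2313]
tool_rot: [2.986, 0.977, -0.0]
ft_force: [-0.2, -0.5, 0.6]
opening: 0.0298
```

Request:
servo_tool(steps=[[0,0,0,-8.5,-0.3],[0,0,0,-8.5,-0.3],[0,0,0,-8.5,-0.3],[0,0,0,-8.1,-0.3],[0,0,0,0,-0.3],[0,0,0,0,-0.3]])

```text
time: 4.1
tcp_pos: [0.5367, -0.1337, 0.2312]
tool_rot: [-2.586, -1.784, 0.0]
ft_force: [0.1, 0.1, -0.3]
opening: 0.0302
```

```bash
python3 - <<'E'
from h import *
np.set_printoptions(precision=4,suppress=True)
s=state(); print(s); print(cv2.Rodrigues(s['tool_rot'])[0])
for n,cr in (('top',(290,140,470,290)),('side',(240,80,430,220))):
    c=read_camera(n); save(c,n+'1.png',4,cr)
E
```

```text
{'time': 4.1, 'joint_pos': array([ 0.7416,  0.3614, -0.6852,  1.7769,  0.2545,  1.0936,  1.1777]), 'qvel': array([-0.0074, -0.0005,  0.008 ,  0.0004,  0.0005, -0.0004, -0.0061]), 'effort': array([  0.4711, -69.4135, -10.4787, -41.7621,   0.0832,   0.0161,
         0.7712]), 'tcp_pos': array([ 0.5367, -0.1337,  0.2312]), 'tool_rot': array([-2.5857, -1.7839,  0.    ]), 'ft_force': array([ 0.1394,  0.1419, -0.259 ]), 'moment': array([ 0.0151, -0.0356,  0.0544]), 'opening': 0.030233110367901155}
[[ 0.355   0.9349 -0.0001]
 [ 0.9349 -0.355   0.0001]
 [ 0.0001 -0.0001 -1.    ]]
```

Request:
servo_tool(steps=[[0,0,3,0,-0.3],[0,0,3,0,-0.3],[0,0,3,0,-0.3],[0,0,2,0,-0.3],[0,0,0,0,-0.3]])

```text
time: 4.7
tcp_pos: [0.5355, -0.1331, 0.1191]
tool_rot: [-2.581, -1.786, 0.004]
ft_force: [-0.9, 0.3, 0.2]
opening: 0.0299
```

```bash
python3 - <<'E'
from h import *
for n,cr in (('top',(320,150,470,270)),('side',(270,60,430,180))):
    c=read_camera(n); save(c,n+'2.png',5 if n=='top' else 5,cr)
E
```

```text
(no output)
```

View pics/side2.png

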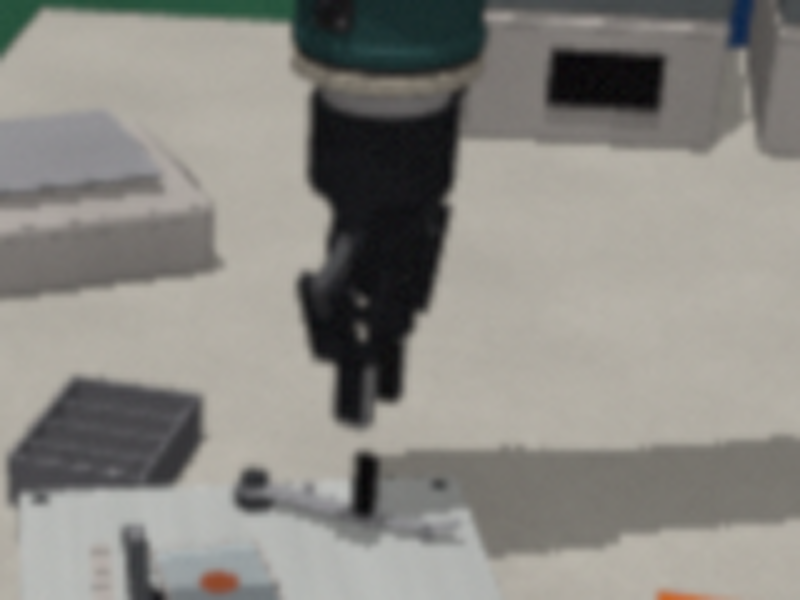

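View pics/top2.png

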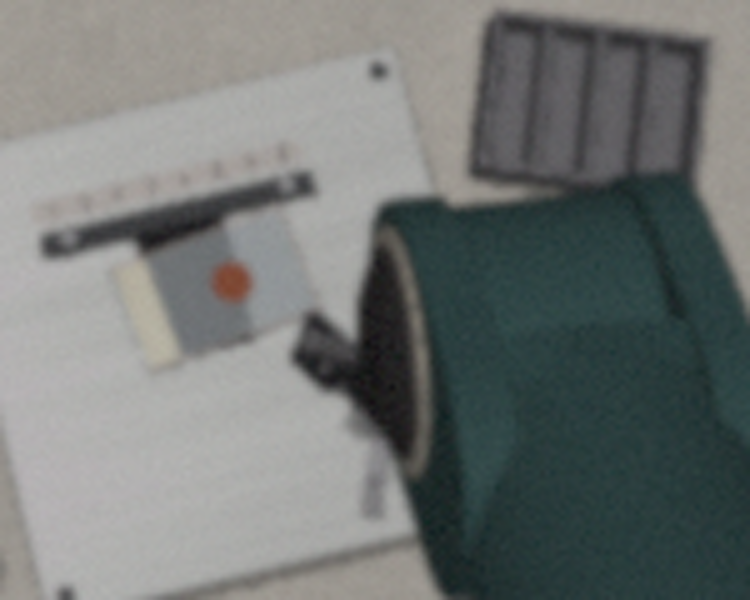

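The side view shows the knob (crop 365,480) centred just below the two finger tips (355,415 and 388,390). Descending to cage it.

Request:
servo_tool(steps=[[0,0,1,0,-0.3],[0,0,1,0,-0.3],[0,0,1,0,-0.3],[0,0,1,0,-0.3],[0,0,1.1,0,-0.3],[0,0,0,0,-0.3],[0,0,0,0,-0.3],[0,0,0,0,-0.3]])

```text
time: 5.6
tcp_pos: [0.5371, -0.1335, 0.0706]
tool_rot: [2.581, 1.79, 0.001]
ft_force: [-0.3, 0.5, -0.7]
opening: 0.0299
```

```bash
python3 - <<'E'
from h import *
print(state()['ft_force'],state()['joint_pos'])
for n,cr in (('side',(290,80,400,180)),):
    c=read_camera(n); save(c,n+'3.png',6,cr)
E
```

```text
[-0.33752628  0.54474842 -0.66881472] [ 0.64724481  0.5709531  -0.58444086  1.89976714  0.42987544  0.79721984
  1.04219426]
```

View pics/side3.png

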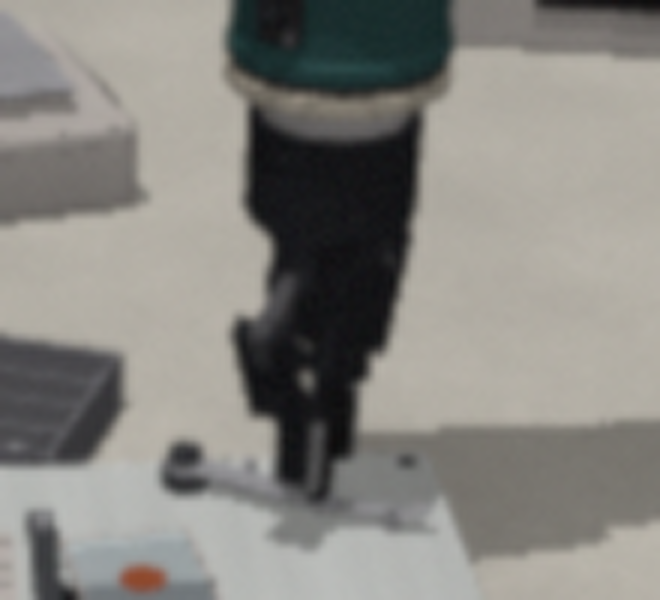

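Request:
servo_tool(steps=[[0.3,0,0.2,0,-0.3],[0.3,0,0,0,-0.3],[0.37,0.01,0,3,-0.3],[0.37,0.01,0,3,-0.3],[0.37,0.01,0,3,-0.3],[0.37,0.01,0,3,-0.3],[0,0,0,0,-0.3],[0,0,0,0,-0.3]])

```text
time: 6.45
tcp_pos: [0.5455, -0.1145, 0.0683]
tool_rot: [2.753, 1.513, -0.0]
ft_force: [-1.0, 0.8, 0.2]
opening: 0.03
```

```bash
cat > k.py <<'E'
from h import *
np.set_printoptions(precision=4,suppress=True)
PIV=np.array([.6022,-.158]);YAW=.2605
def info():
    s=state();R=cv2.Rodrigues(s['tool_rot'])[0]
    p=R.T@np.r_[PIV-s['tcp_pos'][:2],0]
    tw=np.degrees(np.arctan2(R[1,0],R[0,0])-YAW)
    f=R.T@s['ft_force']
    print('t',s['time'],'pivot in tool mm',p[:2]*1e3,'z',s['tcp_pos'][2],'tool-arm angle(stage)',tw+90,'f tool',f,'open',s['opening'])
E
python3 - <<'E'
from k import *
info()
c=read_camera('side'); save(c,'side4.png',5,(270,80,420,200)); c=read_camera('top'); save(c,'top4.png',5,(320,150,470,270)); 
E
```

```text
t 6.45 pivot in tool mm [-6.3763 71.1659] z 0.06830399448958344 tool-arm angle(stage) 132.66674575383328 f tool [ 0.1712 -1.278  -0.2202] open 0.029986395671110617
```

View pics/side4.png

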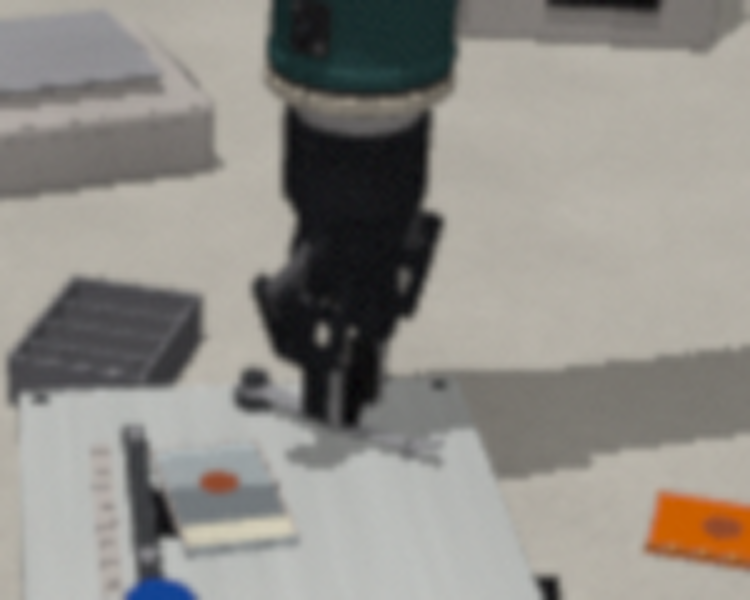

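Request:
servo_tool(steps=[[0.37,0.02,0,3,-0.3],[0.37,0.02,0,3,-0.3],[0.37,0.02,0,3,-0.3],[0.37,0.02,0,3,-0.3],[0.37,0.02,0,3,-0.3],[0.37,0.02,0,3,-0.3],[0,0,0,0,-0.3],[0,0,0,0,-0.3]])

```text
time: 7.35
tcp_pos: [0.5605, -0.0985, 0.0682]
tool_rot: [-2.956, -1.064, 0.0]
ft_force: [1.5, -0.9, 0.4]
opening: 0.0295
```

```bash
python3 - <<'E'
from k import *
info()
c=read_camera('side'); save(c,'side5.png',5,(270,80,420,200)); c=read_camera('top'); save(c,'top5.png',5,(320,150,470,270)); 
E
```

```text
t 7.35 pivot in tool mm [-5.7727 72.3859] z 0.06822578669306979 tool-arm angle(stage) 114.6758931934329 f tool [ 0.5818  1.5916 -0.3887] open 0.029513606689554942
```

View pics/side5.png

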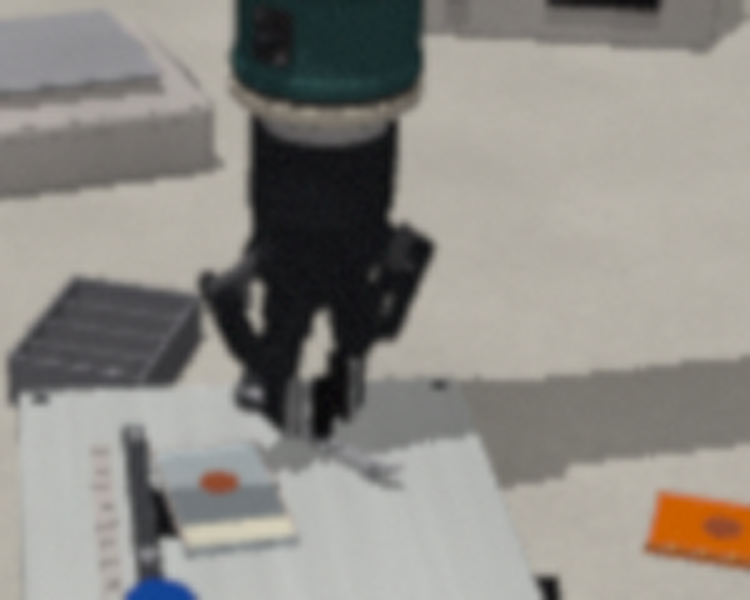

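View pics/top5.png

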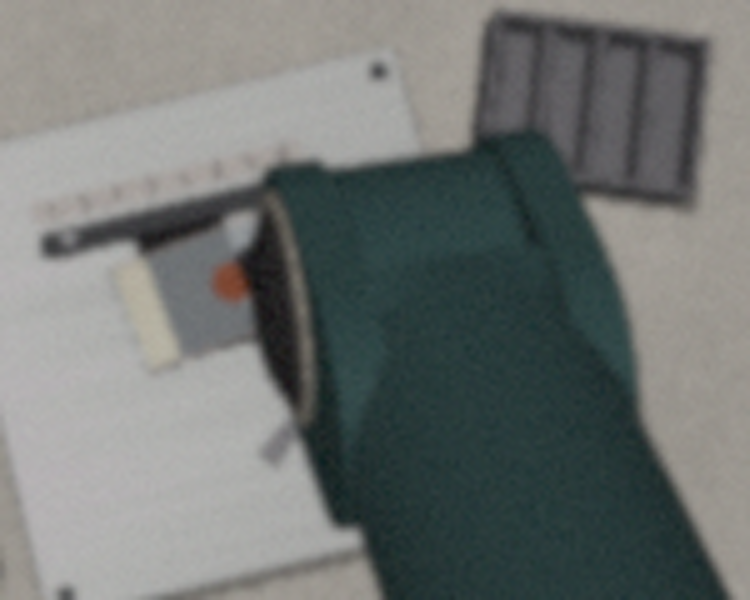

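Request:
servo_tool(steps=[[0.18,0.03,0,1.5,-0.3],[0.18,0.03,0,1.5,-0.3],[0.18,0.02,0,1.5,-0.3],[0.12,0.02,0,1,-0.3],[0.12,0.02,0,1,-0.3],[0.12,0.02,0,1,-0.3],[0,0,0,0,-0.3]])

```text
time: 8.15
tcp_pos: [0.5689, -0.0942, 0.0683]
tool_rot: [3.02, 0.864, 0.0]
ft_force: [-0.2, -0.3, -0.7]
opening: 0.0296
```

```bash
python3 - <<'E'
from k import *
info()
c=read_camera('top'); save(c,'top6.png',5,(320,150,470,270)); 
E
```

```text
t 8.15 pivot in tool mm [-5.5251 71.7785] z 0.06829011054586791 tool-arm angle(stage) 107.01565552404257 f tool [-0.3185  0.1413  0.7026] open 0.029583133916008825
```

View pics/top6.png

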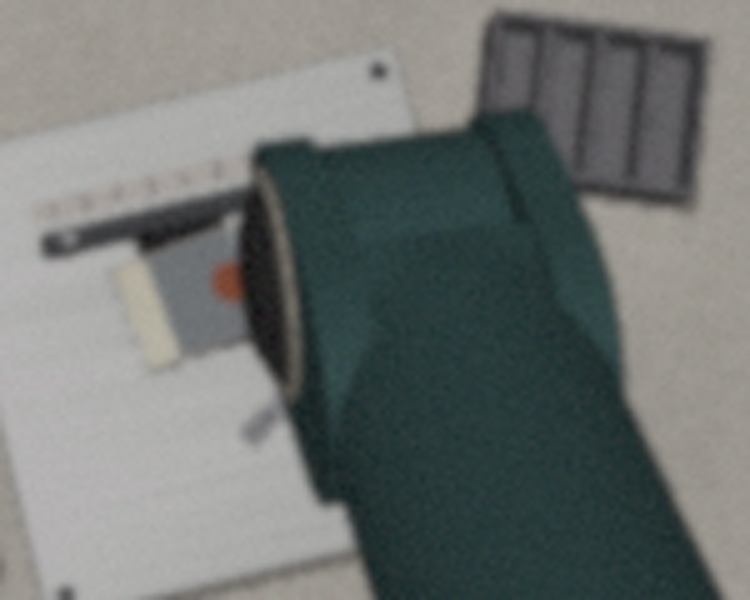

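```bash
python3 - <<'E'
from k import *
import pickle
t=pickle.load(open('top0.pkl','rb'))
Ry=np.array([[np.cos(YAW),np.sin(YAW)],[-np.sin(YAW),np.cos(YAW)]])
for nm,px in (('6 end',(245,436)),('5 end',(265,460))):
    u=(320+px[0]/5-.4,150+px[1]/5-.4); w=atz(t,u,.052)[:2]; d=Ry@(w-PIV); print(nm,w,'stage',Ry@(w-[.5805,-.058]),'rel piv',d,np.hypot(*d),np.degrees(np.arctan2(d[1],d[0])))
w=atz(t,(290+418/4-.4,140+453/4-.4),.052)[:2];d=Ry@(w-PIV);print('0 end',d,np.hypot(*d),np.degrees(np.arctan2(d[1],d[0])))
E
```

```text
6 end [ 0.5225 -0.0665] stage [-0.0582  0.0067] rel piv [-0.0534  0.1089] 0.12129672246588843 116.14063918653214
5 end [ 0.51   -0.0772] stage [-0.0731 -0.0004] rel piv [-0.0683  0.1018] 0.12258614142865665 123.85057462150421
0 end [-0.1106  0.0542] 0.12313070349531866 153.8999817611456
```

The blade end lies about 9° behind the arm, so the toe is bent to the trailing side. I expect contact at an arm angle of about 86°.

Request:
servo_tool(steps=[[0.24,0.03,0,2,-0.3],[0.24,0.03,0,2,-0.3],[0.24,0.03,0,2,-0.3],[0.24,0.02,0,2,-0.3],[0.18,0.01,0,1.5,-0.3],[0.12,0.01,0,1,-0.3],[0.12,0,0,1,-0.3],[0,0,0,0,-0.3]])

```text
time: 9.0
tcp_pos: [0.5818, -0.0891, 0.0683]
tool_rot: [-3.092, -0.558, -0.0]
ft_force: [-0.0, -0.7, 0.3]
opening: 0.0299
```

```bash
python3 - <<'E'
from k import *
info()
c=read_camera('top'); save(c,'top7.png',5,(320,150,470,270)); c=read_camera('side'); save(c,'side7.png',5,(270,80,420,200)); 
info()
E
```

```text
t 9.0 pivot in tool mm [-4.9264 71.6803] z 0.06830709255440728 tool-arm angle(stage) 95.53047709525077 f tool [-0.2391  0.6301 -0.2714] open 0.029906208724837242
t 9.1 pivot in tool mm [-4.8716 71.7568] z 0.0682626165828914 tool-arm angle(stage) 95.58483063625604 f tool [-0.8767  0.4822 -0.8597] open 0.02977681668478897
```

View pics/top7.png

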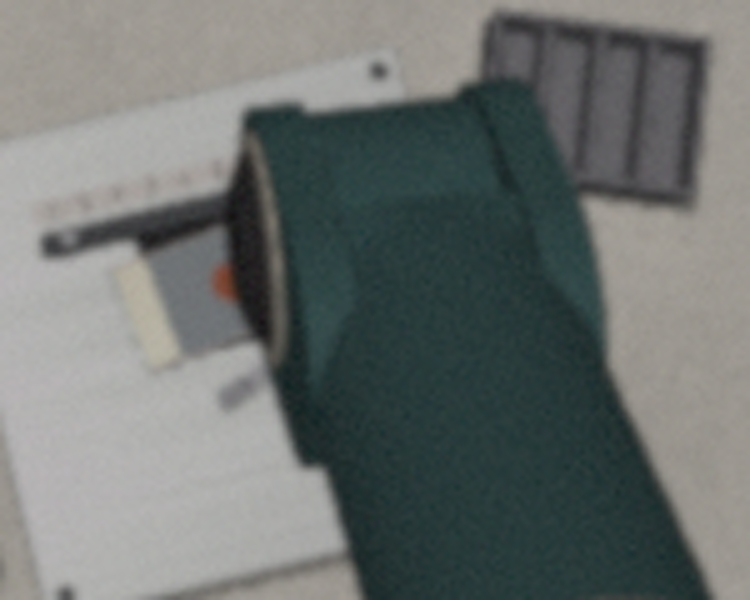

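View pics/side7.png

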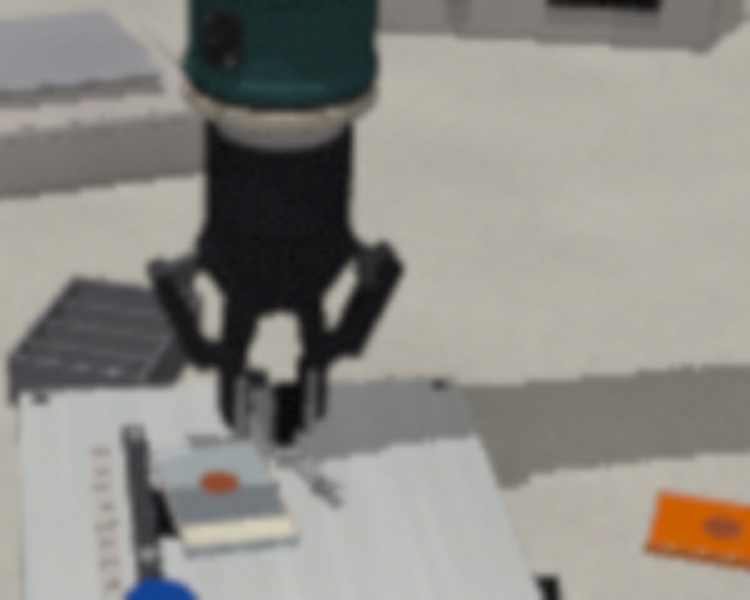

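Request:
servo_tool(steps=[[0.12,0.02,0,1,-0.3],[0.12,0.02,0,1,-0.3],[0.12,0.01,0,1,-0.3],[0.12,0.01,0,1,-0.3],[0.12,0.01,0,1,-0.3],[0,0,0,0,-0.3]])

```text
time: 9.7
tcp_pos: [0.5877, -0.0878, 0.0683]
tool_rot: [3.113, 0.422, 0.0]
ft_force: [0.1, 0.4, 0.5]
opening: 0.0298
```

```bash
cat >> k.py <<'E'
def look(n,avg=2):
    F=[]
    for i in range(avg):
        c=read_camera('top'); s=state(); F.append(cv2.Rodrigues(s['tool_rot'])[0].T@s['ft_force'])
    save(c,'top%s.png'%n,5,(320,150,470,270))
    c=read_camera('side'); save(c,'side%s.png'%n,5,(270,80,420,200)); info(); print('mean f tool',np.mean(F,0))
E
python3 -c "
from k import *
look(8)"
```

```text
t 9.85 pivot in tool mm [-4.6785 71.4282] z 0.06832979482113391 tool-arm angle(stage) 90.56915468266767 f tool [-1.0702 -0.3266 -0.4367] open 0.0299901041450179
mean f tool [ 0.4433 -0.6631  0.143 ]
```

View pics/top8.png

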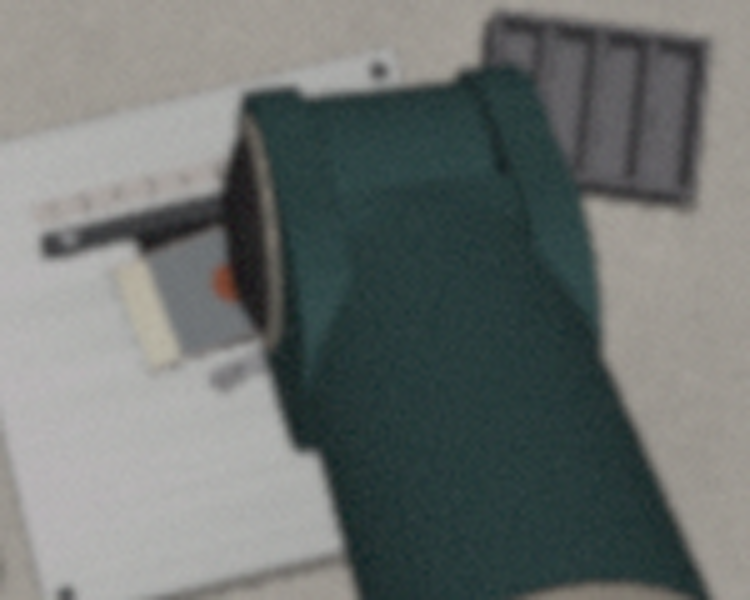

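Request:
servo_tool(steps=[[0.09,0.01,0,0.75,-0.3],[0.09,0.01,0,0.75,-0.3],[0.09,0.01,0,0.75,-0.3],[0.09,0.01,0,0.75,-0.3],[0.06,0,0,0.5,-0.3],[0.06,0,0,0.5,-0.3],[0,0,0,0,-0.3]])

```text
time: 10.55
tcp_pos: [0.5924, -0.0872, 0.0683]
tool_rot: [3.126, 0.314, 0.0]
ft_force: [-0.3, -0.5, -0.6]
opening: 0.0302
```

```bash
python3 -c "
from k import *
look(9)"
```

```text
t 10.7 pivot in tool mm [-4.466  71.4827] z 0.06828268067263277 tool-arm angle(stage) 86.56863603027789 f tool [0.6738 0.0154 0.4897] open 0.029974751431122073
mean f tool [ 0.5843 -0.4685  0.3278]
```

View pics/top9.png

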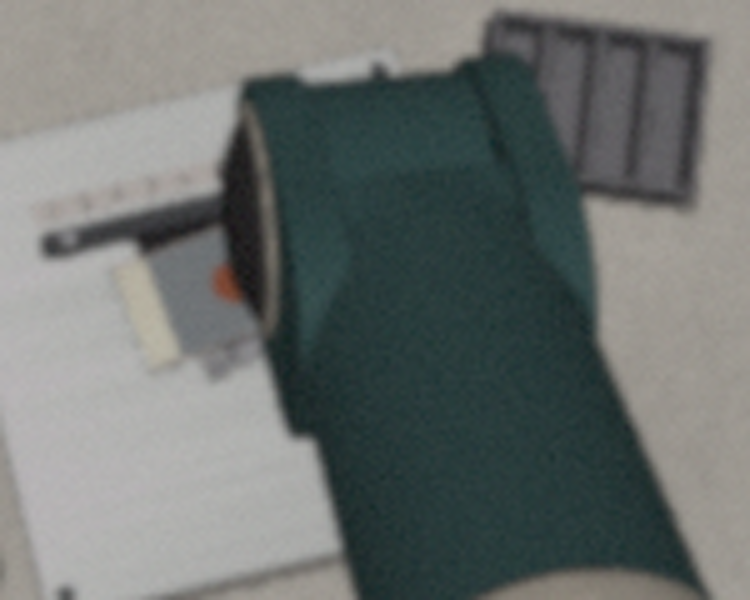

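Request:
servo_tool(steps=[[0.06,0,0,0.5,-0.3],[0.06,0,0,0.5,-0.3],[0.06,0,0,0.5,-0.3],[0.06,0,0,0.5,-0.3],[0.06,0,0,0.5,-0.3],[0.06,0,0,0.5,-0.3],[0,0,0,0,-0.3]])

```text
time: 11.4
tcp_pos: [0.5958, -0.0865, 0.0682]
tool_rot: [-3.133, -0.232, 0.0]
ft_force: [-0.5, -0.0, 0.4]
opening: 0.0295
```

```bash
python3 -c "
from k import *
look(10)"
```

```text
t 11.55 pivot in tool mm [-4.2364 71.6994] z 0.06824771509822981 tool-arm angle(stage) 83.56335194291123 f tool [-1.0161  0.8476  0.0754] open 0.02968080841431064
mean f tool [-1.0381  0.4422 -0.2178]
```

View pics/top10.png

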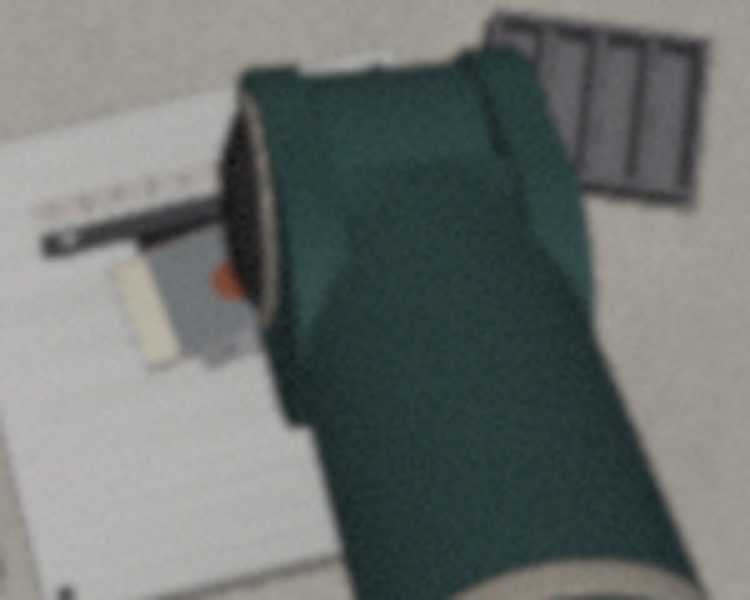

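Request:
servo_tool(steps=[[0.06,0,0,0.5,-0.3],[0.06,0,0,0.5,-0.3],[0.06,0,0,0.5,-0.3],[0.06,0,0,0.5,-0.3],[0,0,0,0,-0.3]])

```text
time: 12.05
tcp_pos: [0.5983, -0.0862, 0.0683]
tool_rot: [-3.137, -0.177, -0.0]
ft_force: [-0.5, -1.2, 0.5]
opening: 0.0299
```

```bash
python3 -c "
from k import *
look(11)"
```

```text
t 12.2 pivot in tool mm [-4.2101 71.9312] z 0.06829340573859666 tool-arm angle(stage) 81.56814031142727 f tool [-1.274   0.6024  0.8122] open 0.029823886777184054
mean f tool [-0.5219  0.8714 -0.0142]
```

View pics/top11.png

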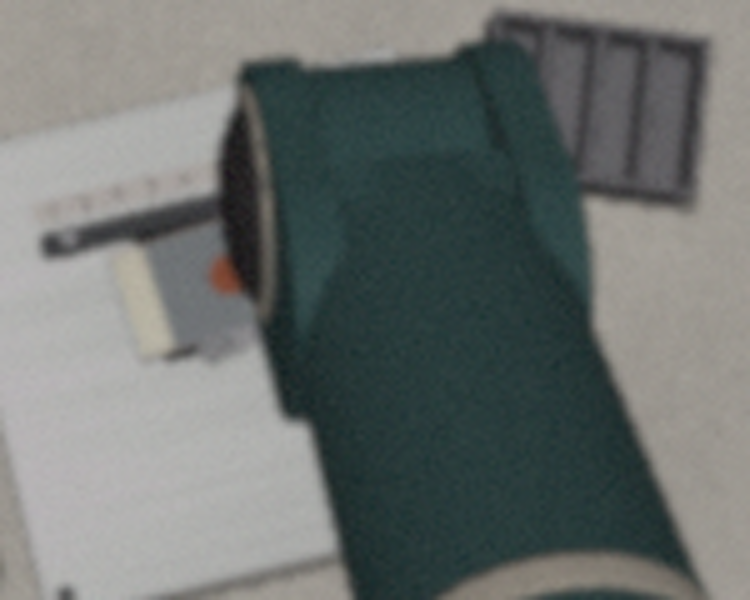

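The slide is now moving and squaring up. Shorter steps from here.

Request:
servo_tool(steps=[[0.05,0,0,0.4,-0.3],[0.05,0,0,0.4,-0.3],[0.05,0,0,0.4,-0.3],[0,0,0,0,-0.3]])

```text
time: 12.6
tcp_pos: [0.5997, -0.086, 0.0683]
tool_rot: [-3.138, -0.144, 0.0]
ft_force: [-1.3, 0.5, -1.1]
opening: 0.0301
```

```bash
python3 -c "
from k import *
look(12)"
```

```text
t 12.75 pivot in tool mm [-4.1853 71.9387] z 0.06829929452928081 tool-arm angle(stage) 80.36360972172281 f tool [-0.4525  1.0298  0.1534] open 0.029601889845077344
mean f tool [-1.5291  1.0755 -0.2667]
```

View pics/top12.png

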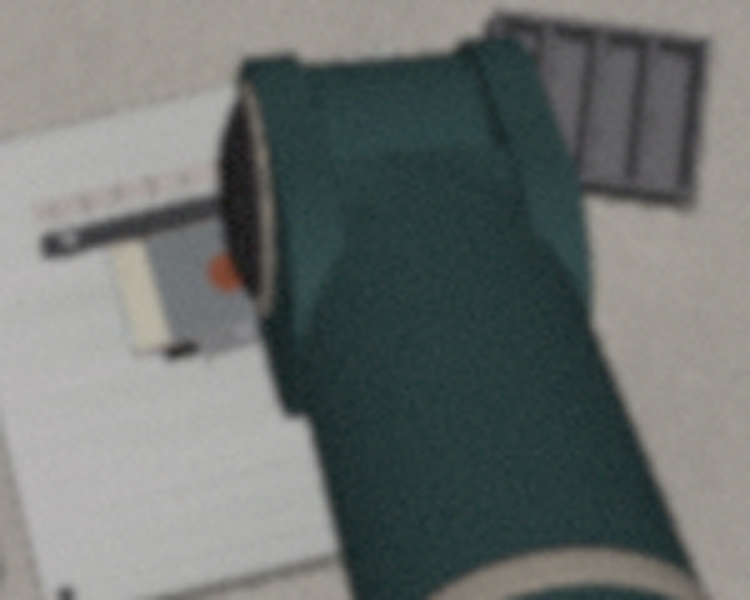

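Request:
servo_tool(steps=[[0.03,0,0,0.25,-0.3],[0.03,0,0,0.25,-0.3],[0,0,0,0,-0.3]])

```text
time: 13.05
tcp_pos: [0.6003, -0.086, 0.0683]
tool_rot: [-3.139, -0.131, 0.0]
ft_force: [-1.6, -0.2, 0.3]
opening: 0.0296
```

```bash
python3 -c "
from k import *
look(13,3)"
```

```text
t 13.25 pivot in tool mm [-4.0755 71.9319] z 0.06824998130598542 tool-arm angle(stage) 79.85869591842639 f tool [-1.5934  1.1346  0.4922] open 0.03019630693120866
mean f tool [-1.1189  1.0301 -0.0946]
```

Request:
servo_tool(steps=[[0.03,0,0,0.25,-0.3],[0.03,0,0,0.25,-0.3],[0,0,0,0,-0.3]])

```text
time: 13.55
tcp_pos: [0.6008, -0.086, 0.0682]
tool_rot: [3.139, 0.117, -0.0]
ft_force: [-1.8, -1.2, 0.8]
opening: 0.0295
```

```bash
python3 -c "
from k import *
look(14,3)"
```

```text
t 13.75 pivot in tool mm [-4.028  71.9108] z 0.06826182552108795 tool-arm angle(stage) 79.3536710406619 f tool [-2.8592  2.3642 -0.0571] open 0.0301418704515733
mean f tool [-2.2854  1.7191 -0.1418]
```

View pics/top14.png

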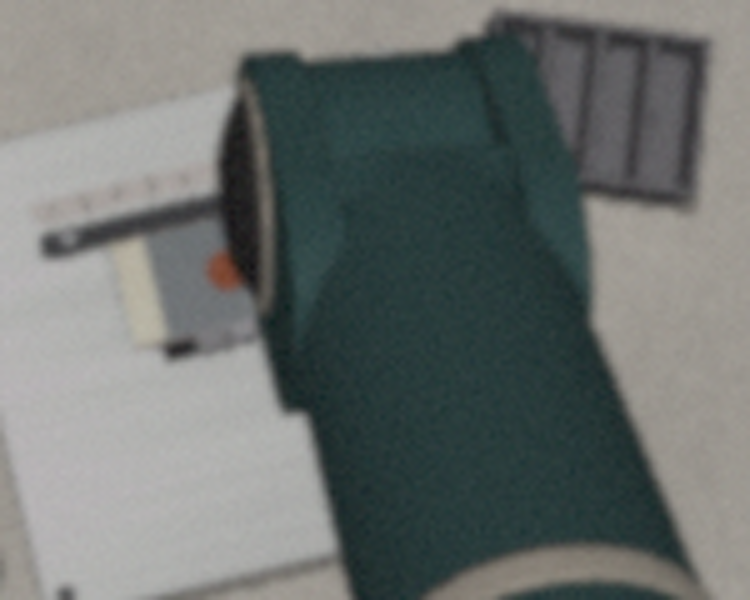

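```bash
cat >> k.py <<'E'
def tq(n=3):
    T=[]
    for i in range(n):
        if i: read_camera('top')
        s=state();R=cv2.Rodrigues(s['tool_rot'])[0];f=-(R.T@s['ft_force'])
        p=R.T@np.r_[PIV-s['tcp_pos'][:2],0]
        r=np.array([-(s['opening']/2-.007),0])-p[:2]
        T.append((r[0]*f[1]-r[1]*f[0])/.070)
    print('knob push',np.round(T,2),'mean',np.mean(T),'toe est',(np.mean(T)-1)/1.5); info()
E
```

Request:
servo_tool(steps=[[0.03,0,0,0.25,-0.3],[0.03,0,0,0.25,-0.3],[0,0,0,0,-0.3]])

```text
time: 14.05
tcp_pos: [0.6013, -0.086, 0.0682]
tool_rot: [3.14, 0.103, -0.001]
ft_force: [-3.5, -3.4, 1.8]
opening: 0.0298
```

```bash
python3 -c "
from k import *
tq(4)"
```

```text
knob push [4.01 5.03 3.98 4.04] mean 4.263029530994803 toe est 2.175353020663202
t 14.2 pivot in tool mm [-3.8145 71.8888] z 0.06819870901793919 tool-arm angle(stage) 78.84176811049042 f tool [-3.7543  3.0509 -0.7781] open 0.02994098705433103
```

Request:
servo_tool(steps=[[0.03,0,0,0.25,-0.3],[0.02,0,0,0.15,-0.3],[0,0,0,0,-0.3]])

```text
time: 14.5
tcp_pos: [0.6016, -0.086, 0.0682]
tool_rot: [3.14, 0.092, -0.001]
ft_force: [-5.2, -2.6, 2.4]
opening: 0.0295
```

```bash
python3 -c "
from k import *
tq(4);look(15,1)"
```

```text
knob push [5.6  6.75 5.6  5.41] mean 5.839669988875287 toe est 3.2264466592501915
t 14.65 pivot in tool mm [-3.6642 71.8521] z 0.06818923920683466 tool-arm angle(stage) 78.44015734945744 f tool [-5.0703  3.4086 -2.3088] open 0.029900779473350996
t 14.75 pivot in tool mm [-3.6807 71.8773] z 0.06819511093726524 tool-arm angle(stage) 78.44203916354405 f tool [-5.7291  2.7124 -1.9833] open 0.02995240655031042
mean f tool [-5.314   2.4307 -2.2986]
```

View pics/top15.png

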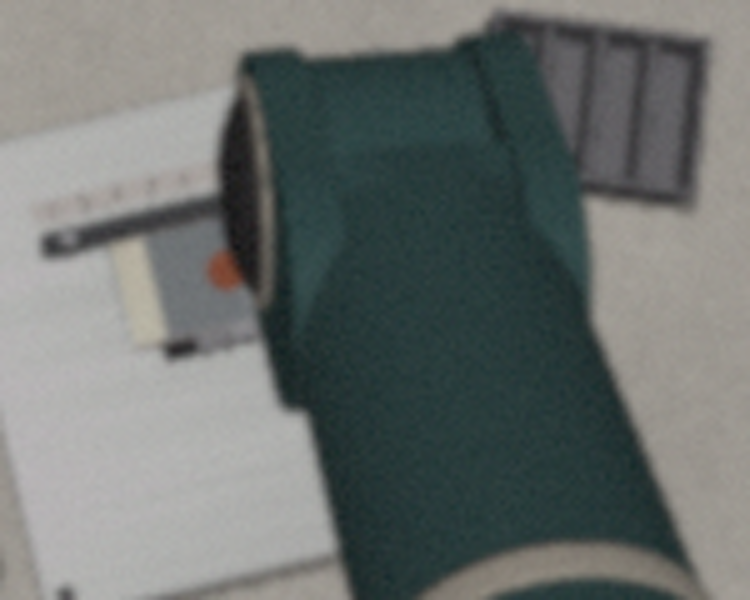

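Request:
servo_tool(steps=[[0.03,0,0,0.25,-0.3],[0.03,0,0,0.25,-0.3],[0,0,0,0,-0.3]])

```text
time: 15.05
tcp_pos: [0.602, -0.0861, 0.0681]
tool_rot: [3.14, 0.078, -0.002]
ft_force: [-7.0, -3.4, 2.1]
opening: 0.0301
```

```bash
python3 -c "
from k import *
tq(4)"
```

```text
knob push [7.54 7.9  7.59 7.96] mean 7.7451237458860565 toe est 4.496749163924037
t 15.2 pivot in tool mm [-3.4156 71.8705] z 0.06813534514170538 tool-arm angle(stage) 77.93843114578645 f tool [-7.5354  3.4596 -1.9091] open 0.02966695374293888
```

Request:
servo_tool(steps=[[0.03,0,0,0.25,-0.3],[0.02,0,0,0.15,-0.3],[0,0,0,0,-0.3]])

```text
time: 15.5
tcp_pos: [0.6023, -0.0861, 0.0681]
tool_rot: [3.141, 0.067, -0.003]
ft_force: [-8.3, -3.4, 4.4]
opening: 0.0295
```

```bash
python3 -c "
from k import *
tq(4)"
```

```text
knob push [8.92 8.53 9.85 9.05] mean 9.088930924139262 toe est 5.392620616092842
t 15.65 pivot in tool mm [-3.2056 71.7771] z 0.06810599295678058 tool-arm angle(stage) 77.53423513495865 f tool [-8.6314  2.9638 -3.6433] open 0.030031201931772524
```

Request:
servo_tool(steps=[[0.03,0,0,0.25,-0.3],[0.03,0,0,0.25,-0.3],[0,0,0,0,-0.3]])

```text
time: 15.95
tcp_pos: [0.6027, -0.0862, 0.0681]
tool_rot: [3.141, 0.053, -0.003]
ft_force: [-10.1, -4.8, 5.3]
opening: 0.0299
```

```bash
python3 -c "
from k import *
tq(6)"
```

```text
knob push [10.83 10.58  9.56 10.68 11.28  9.97] mean 10.48493214524499 toe est 6.323288096829994
t 16.2 pivot in tool mm [-2.9842 71.7623] z 0.06807519712798879 tool-arm angle(stage) 77.03130191905343 f tool [-9.5043  3.2274 -4.9654] open 0.02990504980490066
```

One more small step to reach about 11.3 N at the knob, then hold.

Request:
servo_tool(steps=[[0.03,0,0,0.2,-0.3],[0,0,0,0,-0.3],[0,0,0,0,-0.3],[0,0,0,0,-0.3]])

```text
time: 16.6
tcp_pos: [0.6029, -0.0862, 0.068]
tool_rot: [3.141, 0.048, -0.004]
ft_force: [-10.1, -3.3, 6.2]
opening: 0.0299
```

```bash
python3 -c "
from k import *
tq(8);look(16,1)"
```

```text
knob push [10.64 10.8  10.41 10.27 11.87 10.71 11.89 11.24] mean 10.978118848465373 toe est 6.652079232310249
t 16.95 pivot in tool mm [-2.8852 71.7345] z 0.06805628739484283 tool-arm angle(stage) 76.8265497770818 f tool [-10.7386   3.1712  -5.3251] open 0.03001531897463387
t 17.05 pivot in tool mm [-2.8861 71.733 ] z 0.06807410437448831 tool-arm angle(stage) 76.8294996918944 f tool [-11.3075   4.1573  -5.3877] open 0.029949424804253458
mean f tool [-10.7123   3.6301  -5.802 ]
```

View pics/top16.png

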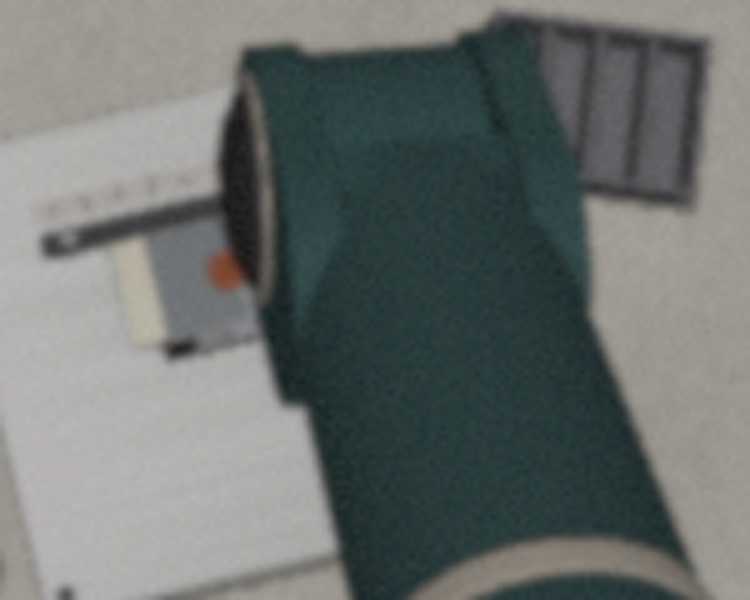

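View pics/side16.png

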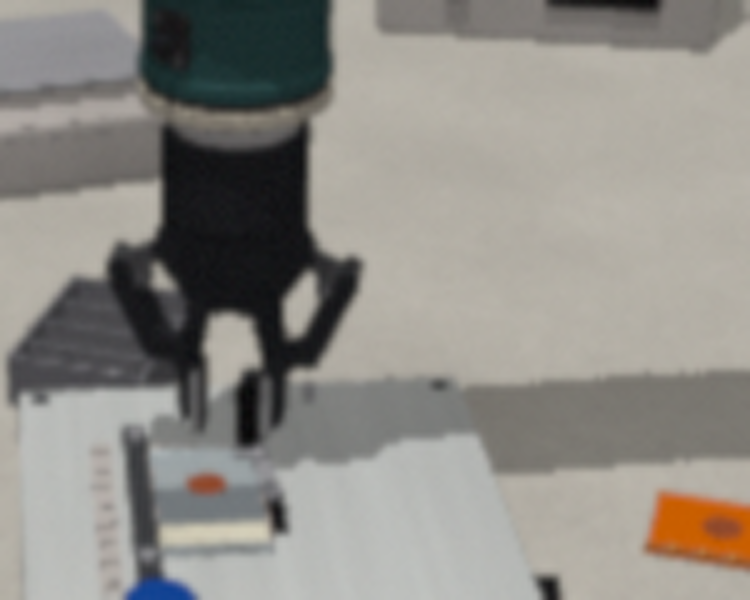

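The slide sits flush along the fence in both views (top (345,217), side (298,175)), with about 6.7 N at the toe. I'll hold it briefly and then back off gently.

Request:
servo_tool(steps=[[0,0,0,0,-0.3],[0,0,0,0,-0.3],[-0.05,0,0,0,-0.3],[-0.05,0,0,0,-0.3],[-0.05,0,0,0,-0.3],[-0.05,0,0,0,-0.3],[-0.1,0,0,0,-0.3],[-0.2,0,0,0,-0.3]])

```text
time: 17.85
tcp_pos: [0.5994, -0.0855, 0.0684]
tool_rot: [-3.141, -0.049, -0.001]
ft_force: [0.7, 0.1, 0.7]
opening: 0.0299
```

Request:
servo_tool(steps=[[-0.3,0,0,-1,-0.3],[-0.3,0,0,-1,-0.3],[-0.2,0,0,-1,-0.3],[-0.1,0,0,-1,-0.3],[-0.12,0,0,-1,-0.3],[-0.12,0,0,-1,-0.3],[-0.12,0,0,-1,-0.3],[0,0,0,0,-0.3]])

```text
time: 18.65
tcp_pos: [0.5863, -0.0869, 0.0683]
tool_rot: [-3.132, -0.242, 0.0]
ft_force: [0.0, 0.0, 0.3]
opening: 0.0296
```

```bash
python3 -c "
from k import *
look(17,1)"
```

```text
t 18.75 pivot in tool mm [ 4.7573 72.7416] z 0.06825401035759474 tool-arm angle(stage) 83.8412537246002 f tool [-0.6869  0.5723 -0.7863] open 0.029915694114044204
mean f tool [-0.1669  0.9525  0.0364]
```

View pics/top17.png

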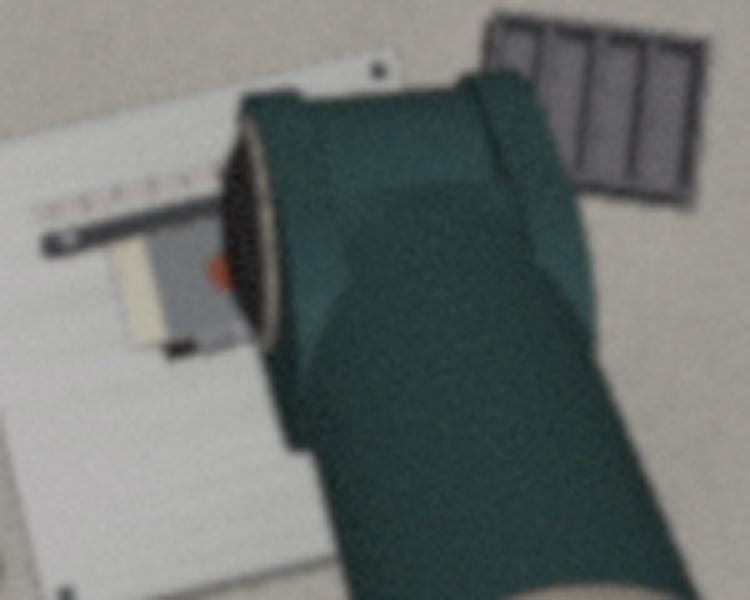

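View pics/side17.png

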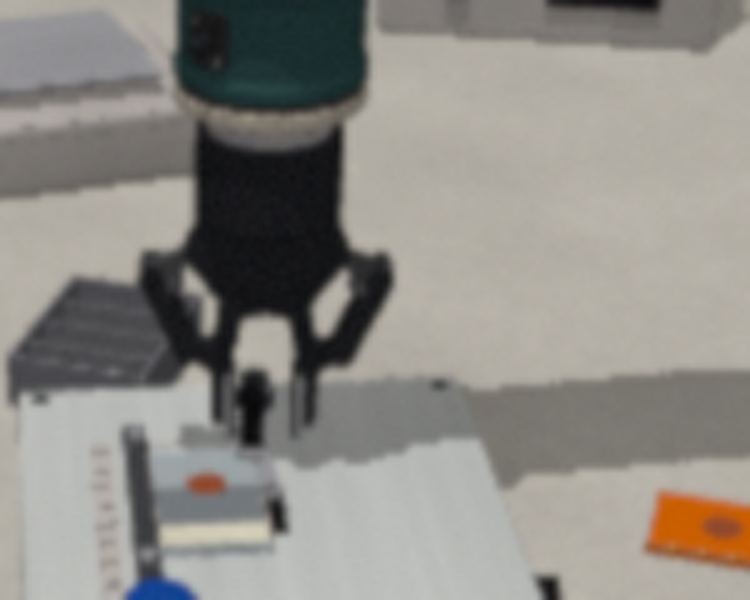

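Request:
servo_tool(steps=[[-0.3,0.03,0,-2,-0.3],[-0.3,0.03,0,-2,-0.3],[-0.37,0.03,0,-3,-0.3],[-0.38,0.03,0,-3,-0.3],[-0.38,0.03,0,-3,-0.3],[-0.38,0.03,0,-3,-0.3],[-0.38,0.03,0,-3,-0.3],[-0.38,0.03,0,-3,-0.3]])

```text
time: 19.55
tcp_pos: [0.5602, -0.098, 0.0683]
tool_rot: [3.028, 0.837, 0.001]
ft_force: [2.2, -0.0, 0.3]
opening: 0.0297
```

```bash
python3 -c "
from k import *
info()"
```

```text
t 19.55 pivot in tool mm [ 5.2583 73.1032] z 0.06834662007684134 tool-arm angle(stage) 105.97109596812462 f tool [ 1.8355  1.1413 -0.2847] open 0.029673526334197377
```

Request:
servo_tool(steps=[[-0.38,0.03,0,-3,-0.3],[-0.38,0.03,0,-3,-0.3],[-0.38,0.03,0,-3,-0.3],[-0.38,0.03,0,-3,-0.3],[-0.38,0.03,0,-3,-0.3],[-0.38,0.03,0,-3,-0.3],[-0.38,0.03,0,-3,-0.3],[0,0,0,0,-0.3]])

```text
time: 20.35
tcp_pos: [0.5409, -0.1169, 0.0683]
tool_rot: [-2.826, -1.372, 0.0]
ft_force: [0.2, -0.2, 0.2]
opening: 0.03
```

```bash
python3 -c "
from k import *
look(18,1)"
```

```text
t 20.45 pivot in tool mm [ 5.3074 73.7166] z 0.06826450912602713 tool-arm angle(stage) 126.74482476104933 f tool [ 0.0717 -0.4094 -0.351 ] open 0.029884495483493995
mean f tool [ 0.3399  0.06   -0.2576]
```

View pics/top18.png

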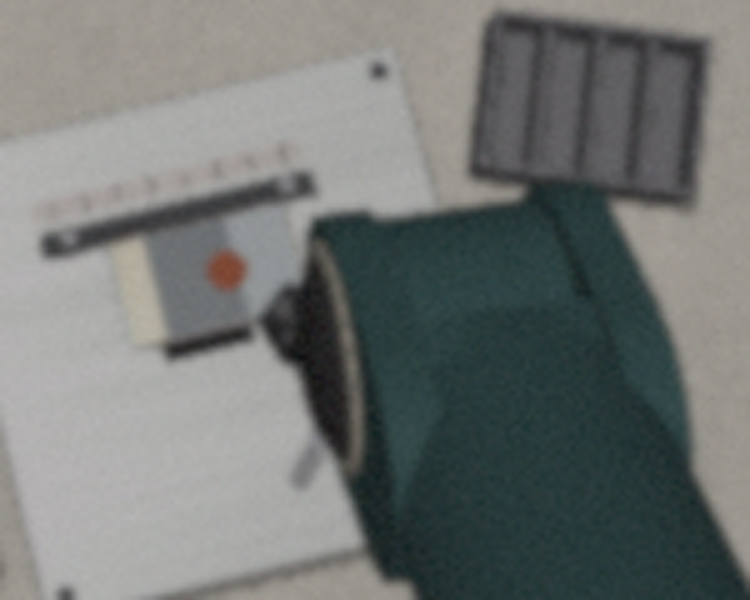

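View pics/side18.png

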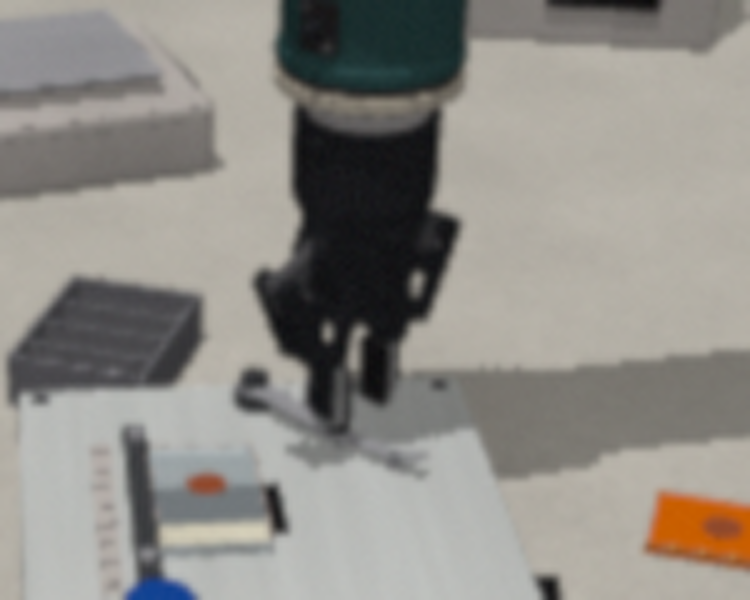

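Request:
servo_tool(steps=[[-0.38,0.05,0,-3,-0.3],[-0.38,0.05,0,-3,-0.3],[-0.38,0.05,0,-3,-0.3],[-0.38,0.05,0,-3,-0.3],[-0.38,0.05,0,-3,-0.3],[-0.38,0.05,0,-3,-0.3],[-0.38,0.05,0,-3,-0.3],[-0.38,0.05,0,-3,-0.3]])

```text
time: 21.25
tcp_pos: [0.5305, -0.1447, 0.0682]
tool_rot: [-2.478, -1.93, 0.0]
ft_force: [-1.4, 2.3, -1.1]
opening: 0.03
```

Request:
servo_tool(steps=[[-0.2,0.02,0,-1.5,-0.3],[-0.2,0.02,0,-1.5,-0.3],[-0.18,0.02,0,-1.5,-0.3],[0,0,0,0,-0.3]])

```text
time: 21.65
tcp_pos: [0.5298, -0.151, 0.0682]
tool_rot: [-2.401, -2.026, 0.0]
ft_force: [-0.4, -0.2, 1.0]
opening: 0.03
```

```bash
python3 -c "
from k import *
look(19,2)"
```

```text
t 21.8 pivot in tool mm [ 5.1643 72.4685] z 0.06831984308791395 tool-arm angle(stage) 155.31325209954082 f tool [ 0.5489 -0.6337  1.5543] open 0.029855704169655144
mean f tool [ 0.2132 -0.1117  0.1811]
```

View pics/side19.png

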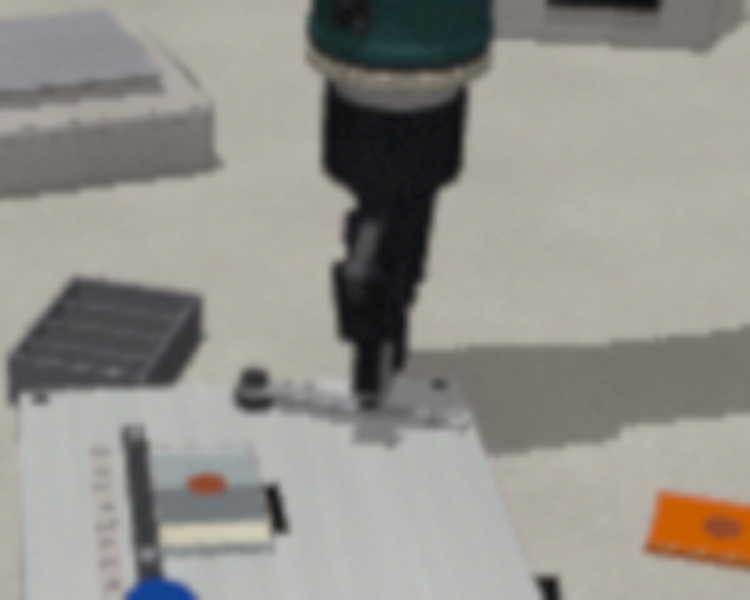

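View pics/top19.png

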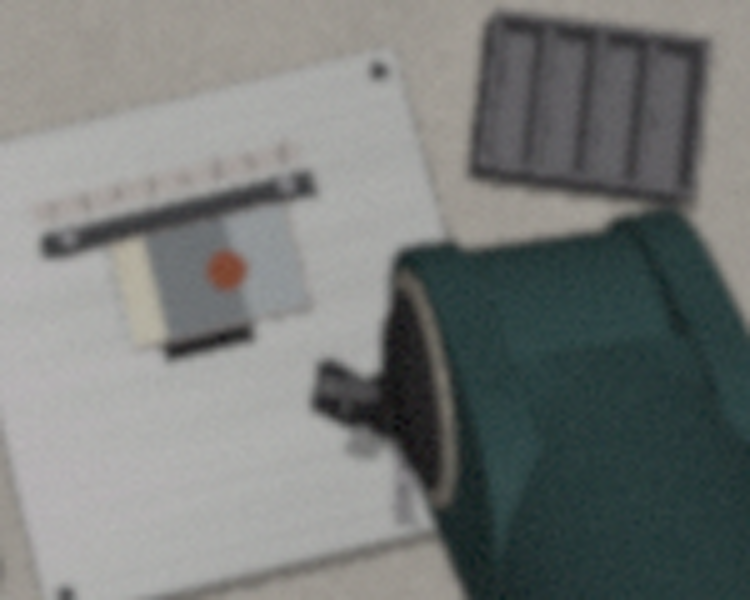

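Request:
servo_tool(steps=[[-0.12,0.01,0,-1,-0.3],[-0.12,0.01,0,-1,-0.3],[-0.12,0.01,0,-1,-0.3],[-0.12,0.01,0,-1,-0.3],[-0.06,0,0,-0.5,-0.3],[0,0,0,0,-0.3]])

```text
time: 22.4
tcp_pos: [0.5294, -0.1564, 0.0682]
tool_rot: [-2.32, -2.118, 0.0]
ft_force: [-0.2, 0.3, 0.2]
opening: 0.0301
```

```bash
python3 -c "
from k import *
look(20,3)"
```

```text
t 22.6 pivot in tool mm [ 4.8744 72.6385] z 0.0682650354328017 tool-arm angle(stage) 159.8443481791216 f tool [-0.0927 -0.0165  0.2264] open 0.029825822535516862
mean f tool [ 0.2426 -0.0256  0.4291]
```

Request:
servo_tool(steps=[[-0.06,0,0,-0.5,-0.3],[-0.06,0,0,-0.5,-0.3],[0,0,0,0,-0.3]])

```text
time: 22.9
tcp_pos: [0.5294, -0.1574, 0.0683]
tool_rot: [-2.301, -2.139, -0.0]
ft_force: [1.1, 1.4, -0.4]
opening: 0.0299
```

```bash
python3 -c "
from k import *
look(21,3)"
```

```text
t 23.1 pivot in tool mm [ 4.7957 72.7188] z 0.06828392440711509 tool-arm angle(stage) 160.8499775138567 f tool [ 0.1152 -0.4246  0.1911] open 0.030344644071500372
mean f tool [-0.1318  0.4656 -0.0508]
```

Request:
servo_tool(steps=[[-0.06,0,0,-0.5,-0.3],[-0.06,0,0,-0.5,-0.3],[0,0,0,0,-0.3]])

```text
time: 23.4
tcp_pos: [0.5293, -0.1587, 0.0683]
tool_rot: [-2.283, -2.159, -0.0]
ft_force: [0.7, 0.4, 0.6]
opening: 0.03
```

```bash
python3 -c "
from k import *
look(22,3)"
```

```text
t 23.6 pivot in tool mm [ 4.762  72.8517] z 0.06823522864113814 tool-arm angle(stage) 161.84687922790553 f tool [-0.0372 -0.6797  0.4139] open 0.030044514338104726
mean f tool [-0.2154  0.3909  0.0009]
```

Request:
servo_tool(steps=[[-0.05,0,0,0,-0.3],[-0.05,0,0,0,-0.3],[0,0,0,0,-0.3]])

```text
time: 23.9
tcp_pos: [0.5292, -0.1592, 0.0682]
tool_rot: [-2.282, -2.158, -0.0]
ft_force: [-0.4, 4.5, 0.2]
opening: 0.0297
```

```bash
python3 -c "
from k import *
look(23,3)"
```

```text
t 24.1 pivot in tool mm [ 5.3487 72.8681] z 0.06823142702657276 tool-arm angle(stage) 161.87338040739826 f tool [ 5.2416 -1.522  -0.4104] open 0.029979412069074705
mean f tool [ 4.215  -0.9313 -0.3511]
```

The stop pin is felt at 4–5 N. I'll centre the cage off the knob and lift away.

Request:
servo_tool(steps=[[0.1,0,0,0,-0.3],[0.2,0,0,0,-0.3],[0.2,0,0,0,-0.3],[0.2,0,0,0,-0.3],[0.1,0,0,0,-0.3],[0,0,0,0,-0.3]])

```text
time: 24.7
tcp_pos: [0.5297, -0.1515, 0.0683]
tool_rot: [-2.283, -2.158, 0.0]
ft_force: [0.2, 0.2, -0.1]
opening: 0.03
```

```bash
python3 -c "
from k import *
look(24,1)"
```

```text
t 24.8 pivot in tool mm [-2.2352 72.7992] z 0.06826908171036496 tool-arm angle(stage) 161.85502356289265 f tool [ 0.6513 -0.2239 -0.3972] open 0.02965909715083104
mean f tool [-0.6611  0.3606 -0.8865]
```

View pics/side24.png

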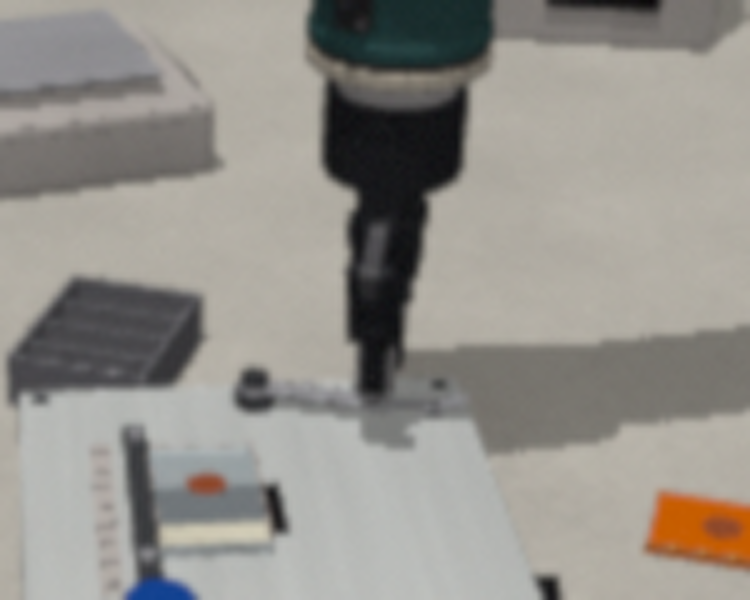

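Request:
servo_tool(steps=[[0,0,-1,0,-0.3],[0,0,-2,0,-0.3],[0,0,-3,0,-0.3],[0,0,-3,0,-0.3],[0,0,-3,0,-0.3],[-4,0,-2,0,-0.3],[-4,0,0,0,-0.3],[-4,0,0,0,-0.3]])

```text
time: 25.6
tcp_pos: [0.5229, -0.2731, 0.21]
tool_rot: [2.281, 2.157, 0.0]
ft_force: [0.3, -0.3, 0.2]
opening: 0.03
```

Request:
servo_tool(steps=[[-4,0,0,0,-0.3],[-4,0,0,0,-0.3],[-4,0,0,0,-0.3],[-4,0,0,0,-0.3],[0,0,0,0,-0.3],[0,0,0,0,-0.3]])

```text
time: 26.2
tcp_pos: [0.5136, -0.4316, 0.2085]
tool_rot: [-2.284, -2.156, -0.001]
ft_force: [0.1, 1.4, -0.1]
opening: 0.03
```

```bash
python3 - <<'E'
from k import *
look(25,1)
c=read_camera('top'); save(c,'top25z.png',4,(290,140,470,290))
E
```

```text
t 26.3 pivot in tool mm [276.4516  72.7803] z 0.2087861949960117 tool-arm angle(stage) 161.93016462481248 f tool [-0.317   0.8572  0.1161] open 0.030282929062604613
mean f tool [0.2511 0.7745 0.1834]
```

View pics/top25z.png

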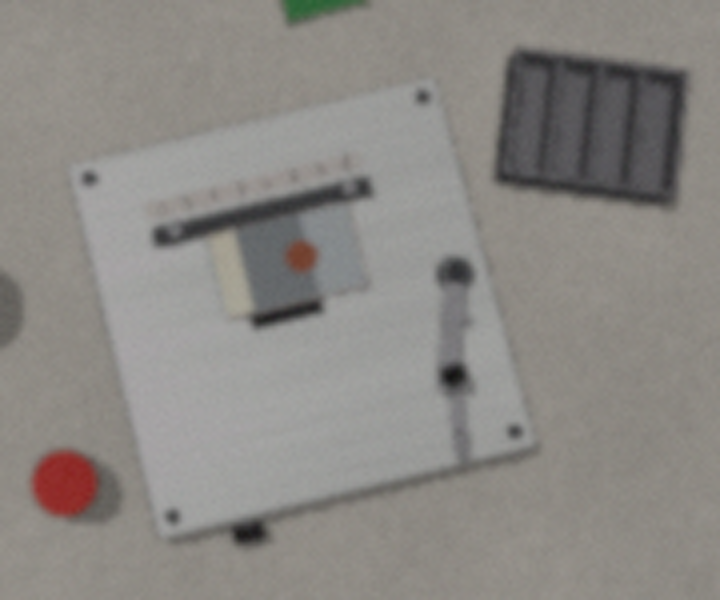

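View pics/side25.png

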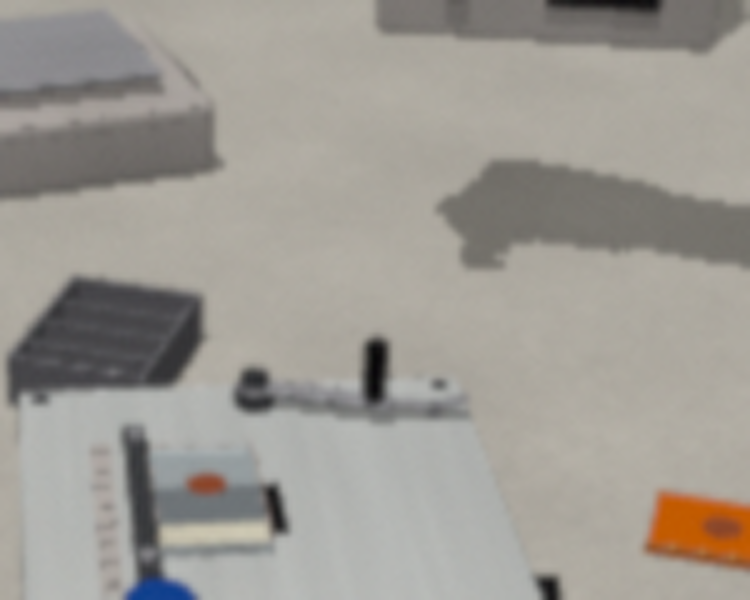

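```bash
python3 -c "
from h import *
print(hand_in())"
```

```text
the job is handed in; nothing more can be done
None
```

I handed the job in at about 26 s of the 72 s limit. The slide is home against the fence and the clip is back at its open stop pin.

**What I did:** I caged the knob loosely at about 30 mm opening, without gripping it. I swung the clip onto the slide's near edge, pushed the slide square to the fence, pressed and held for roughly a second. Then I backed off gently, swung the clip open until it met the stop pin at about 4 N, and lifted clear.

**Last checks:**
- **Slide:** both cameras show its far edge flush and parallel to the fence, and it did not move when the toe left it.
- **Clip:** it rests against the open stop pin.
- **Bystanders:** the slide box and jar look unmoved in the top view. I did not check the bottle's position separately; the hand stayed well away from it.
- **Robot:** the arm is clear of everything.

**Press force:** the wrist force gave about 11 N at the knob, or about 6.7 N at the toe. The hand's travel times the stated 5.6 N/mm gave a higher figure, about 8.8 N at the toe. I put that down to give in the fingers and went by the force reading; both figures are inside 5 to 9.5 N. The force sensor was noisy by about ±1 N.

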